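# Move a latched battery pack from the charger to the tester

### The job

Take the battery pack out of the charger: squeeze its two spring side buttons together to free the latches and draw it straight up. Then set it upright in the bay of the battery tester (the one with the raised console) and push it fully home, so that both side buttons spring out again and the pack is latched; let go of it. Leave the things lying around where they are.

Things in the scene. Friction and masses are not known exactly. Their poses are not given: they have to be found in the camera images.
- pack: grey and black battery pack, 104 mm long (x), 52 mm wide (y), 100 mm tall, about 0.46 kg. Origin: centre of its underside, z up. It starts latched in the charger, x axes parallel. One black ribbed spring button and one latch hook on each long side. Alike after half a turn: it fits a bay either way round. It can be carried by its squeezed buttons with a grip of 20 to 30 N
- button_a_pad (a point): middle of the outer face of the button on the pack's +y side: 32 mm from the pack's middle plane (64 mm over both buttons; 52 mm when both are pushed in, the case beside them is 49 mm wide), 74 mm above the pack's underside. The face is 30 mm long in x and 28 mm high
- button_b_pad (a point): middle of the outer face of the button on the pack's -y side, 74 mm above the pack's underside
- button_a (a joint): travel in m of the +y button and its hook: 0 sprung out (latched), 0.006 fully in (hook withdrawn into the case). Spring: 2 N at the start, 4.4 N at the end. The hook stands 5.5 mm out of the case, its flat top 21.5 mm above the pack's underside, a ramp 30 degrees off upright below
- button_b (a joint): the same for the button and hook on the pack's -y side
- charger: low black charger, fixed: a block 148 x 92 mm, 46 mm high, with an open-topped bay, and a low vented apron (34 mm long, 26 mm high) at its -x end; no console. Origin: on the bench under the middle of the bay, z up, x along the bay's length
- charger_bay (a point): middle of the charger's bay floor, 8 mm above the bench; the pack's underside sits here. The bay is 108 (x) by 55 mm (y), rim 38 mm above the floor with a 45 degree lead-in 8 mm wide. A lip on each long side, underside 24 mm above the floor, holds the pack's hook down (2.5 mm play). Press both buttons in by 5.5 mm or more to lift the pack out freely
- tester: battery tester, fixed: the same black block and bay as the charger's, but no apron, and a grey console at its +x end (x 73 to 117 mm, 106 mm wide, 66 mm high; small screen, two terminals up to 79 mm high). Origin: on the bench under the middle of the bay, z up, x along the bay's length
- tester_bay (a point): middle of the tester's bay floor, 8 mm above the bench; the centre of the pack's underside must sit here. The bay is like the charger's. With the buttons squeezed the pack goes down freely and latches when let go on the floor; with them out it must be pushed down with 20 to 40 N and may jam askew
- multimeter: hand multimeter lying on its back, 142 x 68 x 41 mm, origin under its centre; a bystander
- tape_roll: roll of black tape lying flat, 60 mm across, 18 mm high, origin under its centre; a bystander
- sensor_box: white moulded sensor housing, 84 x 60 x 25 mm, origin under its centre; a bystander
- adapter: black plug-in power supply, 40 x 87 x 31 mm, origin under its centre; a bystander
Not all that is in view belongs to the job. What is shaped like the pack but green or orange is not meant.

How it is judged:
On the way, in this order (a step that is already met when the one before it is completed fails the run):
1. both side buttons are squeezed in at once while the pack still sits in the charger (value of joint each of button_a, button_b above 0.0025 m and distance between pack and charger_bay below 0.008 m), for 0.1 s.
2. the pack is drawn out above the charger's rim (z of pack in the frame of charger_bay above 0.042 m), for 0.1 s.
At the end, for the whole second after the job is handed in: the pack sits upright (within 0.06 rad) in the tester's bay, its underside within 3 mm of the bay floor and 6 mm of its middle, both side buttons sprung out to within 1.5 mm (latched), at rest and let go (horizontal distance between pack and tester_bay below 0.006 m and z of pack in the frame of tester_bay below 0.003 m and angle between pack's own z axis and vertical below 0.06 rad and value of joint each of button_a, button_b below 0.0015 m and linear speed of pack below 0.02 m/s); the robot touches nothing.
It fails at once if a bystander is moved by more than 30 mm (distance of any of multimeter, tape_roll, sensor_box, adapter from where it was at the start of the episode above 0.03 m).
It also fails if it takes over 43 s, if anything falls off the work surface, if the arm or the gripper's body presses on something with over 40 N, if the wrist force passes 120 N, or if a joint passes its speed limit or range.

### The arm

A 7-joint arm with a two-finger parallel gripper is mounted at the origin on a cart in front of the work surface, level with it; the furniture and walls round the work are solid. World frame = base frame: x ahead of the robot, y to its left, z up, the work surface at z = 0. Lengths are in m, angles in rad, forces in N, time in s.
With the tool pointing down it reaches from about 0.4 to 0.85 m from the base axis. Payload 4.4 kg.
Tool frame: the origin (TCP) lies midway between the tips of the shut fingers; the grasp point (between the pads) lies 19 mm behind it; z points along the fingers, y is the line along which they close (so a half turn about z gives the same grasp; the last joint's range is limited). The gripper opens to 94 mm and grips with 3 to 60 N. Pads are 16 mm wide; open, the fingers measure 119 mm over their backs; the gripper's body (75 mm by 177 mm) begins 78 mm behind the grasp point.
Start: joints at [1.046, 0.628, 0.038, 1.517, -0.027, 0.996, -0.02], TCP at [0.288, -0.583, 0.205] pointing down, gripper open.
Joint ranges: [-3.06, 3.06], [-0.37, 2.12], [-1.25, 1.32], [0.18, 2.47], [-1.1, 4.24], [0.23, 1.98], [-2.94, 2.94]. Speed limits (rad/s): [2.57, 2.57, 3.14, 3.14, 3.14, 3.14, 3.14].

### API

Orientations are given as a 3x3 rotation matrix whose columns are the frame's x, y, z axes.
In Python, from workcell import manip gives the robot as it stands.
- The arm moves only by the shell command python3 -m inch 'ROWS' [FORCE]. ROWS is JSON, a list that holds one entry, the list of rows, each a list of 5 numbers: the opening, from 0 (shut) to 1 (fully open), then the shift along the tool's x, y, z in cm, then the turn about the tool's z in rad. A call has 1 to 8 rows; each row is the pose to reach, as a shift and turn from the pose commanded when the call began, along the tool's axes at that moment; what a row does not reach only later rows make up. A row lasts 1/12 s, in which the tool goes at most 41.7 mm and 7.16 degrees, less where a joint would pass 70% of its speed; a pose out of reach is approached as far as the arm can. A call with a gripper value outside its range is refused whole. The fingers move at their own pace and stop on an object; FORCE is the grip in N (left out, the last holds). Time passes only in rows, so rows that repeat a pose let the fingers close. It gives the time, the measured TCP pose, the force, the opening and the grip force at its end, in the units of the state.
- manip.read_state(): the state, without advancing time (a new reading comes with each control period).
- manip.capture(name): name is "scene" or "side" or "wrist"; returns a dict with "pixels" (420x560x3 uint8, blue, green, red), "fov_y" (degrees; the focal length in pixels is half the picture's height over the tangent of half this angle, whatever the lens; pixels are square), "cx", "cy" (the principal point, pixels), "world_to_cam" (4x4, takes a point from world to camera coordinates). Camera axes: x right, y down, z forward; pixel columns grow to the right and rows downward; lengths in m; the calibration is good to about 2 mm. A picture is of the moment at which its call begins. There is no depth.
- manip.hand_in(): hands the job in; it is judged then, once.
The state is a dict: "time": time; "qpos": joint angles; "joint_vel": joint speeds; "tau": joint torques, N m; "eef_pos": TCP position; "tool_rot": TCP orientation; "force": force on the tool from outside, world axes, zero at the start; "moment": the same for the moment, N m; "opening": finger opening in m; "gripper_force": force on a finger pad.
Only numpy, scipy, OpenCV 4.12 (cv2) and the standard library are available. Lean on these libraries where they do the work, as an engineer would, in place of code of your own. Each camera call takes 0.05 s, during which the arm holds its last target. There are 200 camera calls.

## Working session

There is one attempt and no reset: what is moved stays moved. The work goes in short steps, Python scripts to look and compute and a shell command to move; the robot and the scene stay as the last step left them, time stands still between calls to the robot, and variables do not carry over. Pictures are saved under pics/ and viewed, at most 10 in all, crops included, and the job is handed in when it is done.

```bash
mkdir -p pics; ls
cat > h.py <<'E'
import numpy as np, cv2, json
from workcell import manip
def cap(n,f):
    c=manip.capture(n); cv2.imwrite(f'pics/{f}.png',c['pixels'])
    np.savez(f'pics/{f}.npz',**{k:np.array(v) for k,v in c.items()}); return c
def load(f): return np.load(f'pics/{f}.npz')
def cam(c):
    f=c['pixels'].shape[0]/2/np.tan(np.radians(float(c['fov_y']))/2)
    return np.array([[f,0,float(c['cx'])],[0,f,float(c['cy'])],[0,0,1]]),np.array(c['world_to_cam'])
def proj(c,P):
    K,T=cam(c); p=(T[:3,:3]@np.atleast_2d(P).T+T[:3,3:]); p=K@p; return (p[:2]/p[2]).T
def onz(c,uv,z):
    K,T=cam(c); R=T[:3,:3]; o=-R.T@T[:3,3]; d=R.T@np.linalg.inv(K)@np.array([*uv,1.]); return o+d*(z-o[2])/d[2]
E
python3 - <<'E'
from h import *
a=cap('scene','s0');b=cap('side','d0')
for c in(a,b): print(c['fov_y'],c['cx'],c['cy'],np.round(c['world_to_cam'],3).tolist())
s=manip.read_state();print(s['time'],s['eef_pos'],np.round(s['tool_rot'],3).tolist(),s['opening'])
E
```

```text
pics
56.50416912868803 277.0441672510822 210.46206958122258 [[-0.487, -0.873, 0.011, 0.447], [-0.57, 0.309, -0.761, 0.298], [0.661, -0.377, -0.649, 0.911], [0.0, 0.0, 0.0, 1.0]]
43.58438797236455 275.09234300729815 207.28895298149183 [[-0.991, 0.131, 0.011, 0.523], [0.088, 0.72, -0.689, -0.125], [-0.098, -0.682, -0.725, 1.805], [0.0, 0.0, 0.0, 1.0]]
0.1 [ 0.28765111 -0.58224822  0.2046715 ] [[0.897, 0.443, -0.001], [0.443, -0.897, 0.001], [0.0, -0.002, -1.0]] 0.09388073435027232
```

View pics/s0.png

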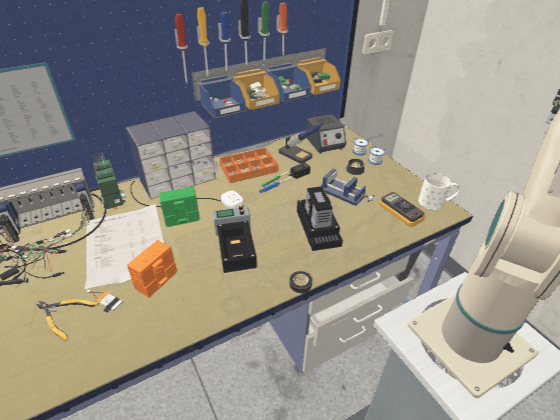

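View pics/d0.png

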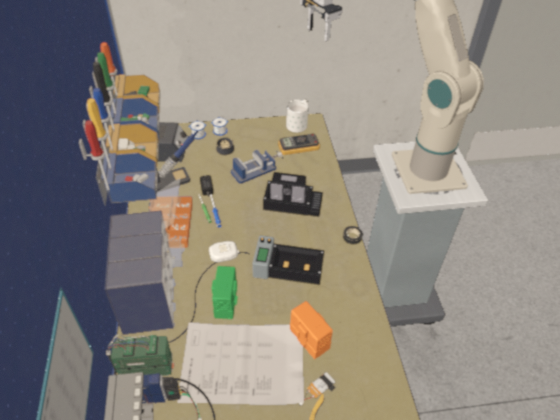

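The scene view shows the charger holding the grey/black pack at about (320,215). The empty tester, with its raised console at the far end, is at about (236,240). The look-alikes are green (180,206) and orange (153,268), so neither is meant. In the side view the charger is at (293,195) and the tester at (290,262). Next I'll enlarge both.

Run:
```python
from h import *
a=load('s0')['pixels'][170:285,200:355]; b=load('d0')['pixels'][165:295,235:340]
cv2.imwrite('pics/s0c.png',cv2.resize(a,None,fx=5,fy=5,interpolation=cv2.INTER_CUBIC))
cv2.imwrite('pics/d0c.png',cv2.resize(b,None,fx=4.6,fy=4.6,interpolation=cv2.INTER_CUBIC))
```

```text
(no output)
```

View pics/s0c.png

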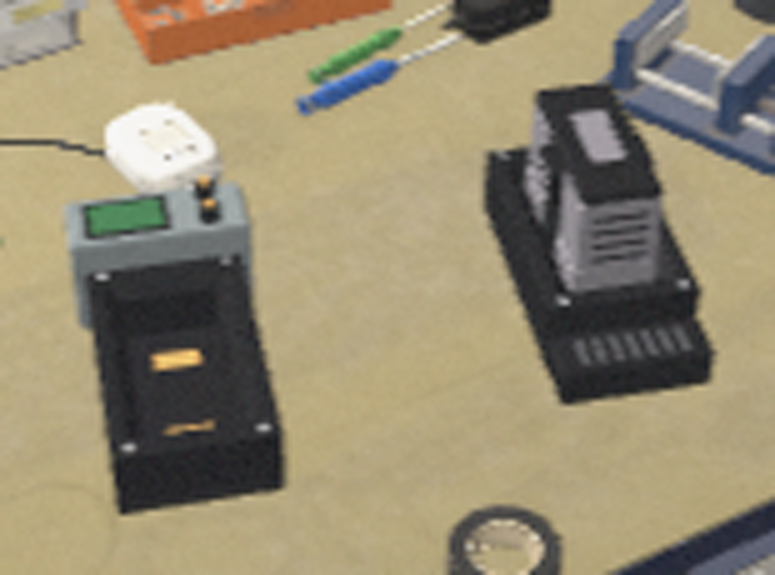

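View pics/d0c.png

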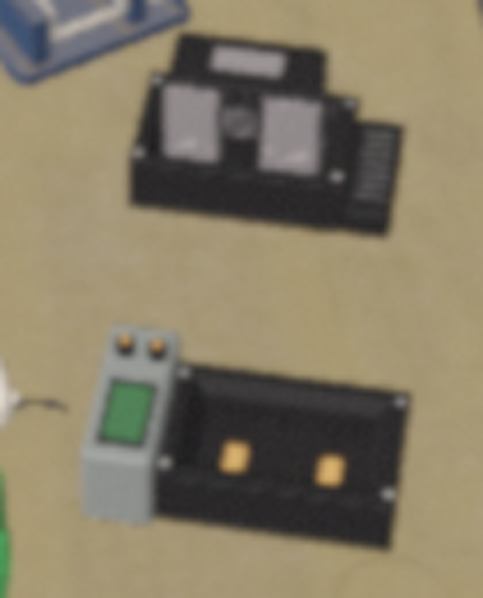

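The crops confirm it: the charger has a vented apron on its near end and no console, and holds the grey/black pack. The tester has the grey console. The top screws (z = 46 mm) are clear in both crops, so I'll fit the poses from them.

Run:
```python
from h import *
from scipy.optimize import least_squares
S,D=load('s0'),load('d0')
s=lambda x,y:(200+(x+.5)/5-.5,170+(y+.5)/5-.5)
d=lambda x,y:(235+(x+.5)/4.6-.5,165+(y+.5)/4.6-.5)
# corner signs (x,y): console at +x
T=[(S,s(102,276),1,1),(S,s(230,261),1,-1),(S,s(263,427),-1,-1),(S,s(128,447),-1,1),
   (D,d(183,372),1,-1),(D,d(165,462),1,1),(D,d(388,493),-1,1),(D,d(400,402),-1,-1)]
C=[(S,s(563,301),-1,1),(S,s(684,285),-1,-1),(S,s(497,156),1,1),
   (D,d(157,79),1,-1),(D,d(139,152),1,1),(D,d(337,176),-1,1),(D,d(350,103),-1,-1)]
for n,L in(('T',T),('C',C)):
  for c,uv,sx,sy in L: print(n,sx,sy,'S' if c is S else 'D',np.round(onz(c,uv,.046),4))
def res(p):
  r=[]
  for k,L in((0,T),(3,C)):
    x,y,w=p[k:k+3]
    for c,uv,sx,sy in L:
      a,b=sx*p[6],sy*p[7]
      q=[x+a*np.cos(w)-b*np.sin(w),y+a*np.sin(w)+b*np.cos(w),.046]
      r+=list(proj(c,q)[0]-uv)
  return np.array(r)
o=least_squares(res,[.6,-.1,0,.55,-.3,0,.068,.04],x_scale=.01)
print(np.round(o.x,4)); print(np.round(o.fun,1))
```

```text
T 1 1 S [0.5898 0.3721 0.046 ]
T 1 -1 S [0.5662 0.3015 0.046 ]
T -1 -1 S [0.4388 0.3432 0.046 ]
T -1 1 S [0.4599 0.412  0.046 ]
T 1 -1 D [0.5695 0.3013 0.046 ]
T 1 1 D [0.5894 0.3696 0.046 ]
T -1 1 D [0.4597 0.4091 0.046 ]
T -1 -1 D [0.4393 0.3415 0.046 ]
C -1 1 S [0.4446 0.1488 0.046 ]
C -1 -1 S [0.4225 0.0799 0.046 ]
C 1 1 S [0.5751 0.113  0.046 ]
C 1 -1 D [0.5532 0.0365 0.046 ]
C 1 1 D [0.5741 0.1063 0.046 ]
C -1 1 D [0.4443 0.1449 0.046 ]
C -1 -1 D [0.4231 0.0765 0.046 ]
[ 0.5143  0.3564 -0.302   0.4992  0.0937 -0.2897  0.0679  0.0364]
[ 0.3 -0.2 -0.3 -0.4  0.5 -0.2  0.2 -0.2  0.4 -0.  -0.1  0.4 -0.1  0.7
  0.2  0.1  0.3 -0.1  0.2 -0.4  1.1 -0.3 -0.1  0.6 -0.1  0.7  0.1  0.7
 -0.1  0.4]
```

```bash
python3 -m inch '[[[1,2,-2.1,0,-0.1],[1,4,-4.2,0,-0.2],[1,6,-6.3,0,-0.3],[1,8,-8.4,0,-0.4],[1,10,-10.5,0,-0.5],[1,12,-12.6,0,-0.6],[1,14.2,-14.8,0,-0.7],[1,16.3,-17.1,0,-0.8]]]'
cat > go.py <<'E'
import sys
from h import *
# go.py x y z yaw : shift in tool cm and turn
x,y,z,w=map(float,sys.argv[1:5]); s=manip.read_state(); R=np.array(s['tool_rot'])
d=R.T@(np.array([x,y,z])-s['eef_pos'])*100; t=np.arctan2(R[1,0],R[0,0])
print('t',round(s['time'],2),'pos',np.round(s['eef_pos'],4),'shift',np.round(d,2),'turn',round(-((w-t+np.pi)%(2*np.pi)-np.pi),3),'F',np.round(s['force'],1),'open',round(s['opening'],4),'g',round(s['gripper_force'],1),'tilt',np.round(R[:,2],4),'q',np.round(s['qpos'],2))
E
python3 go.py .499 .094 .205 2.852
```

```text
time: 0.77
eef_pos: [0.3585, -0.3559, 0.2053]
tool_rot: [[0.303, 0.953, -0.0], [0.953, -0.303, 0.0], [0.0, -0.0, -1.0]]
force: [0.4, 0.5, -0.4]
opening: 0.0941
gripper_force: 0.0
t 0.77 pos [ 0.3585 -0.3559  0.2053] shift [ 4.713e+01 -2.200e-01  3.000e-02] turn -1.589 F [ 0.4  0.5 -0.4] open 0.0941 g 0.0 tilt [-1.e-04  2.e-04 -1.e+00] q [ 0.87  0.43 -0.2   1.91  0.11  0.81  0.3 ]
```

```bash
python3 -m inch '[[[1,3,0,0,-0.1],[1,6,0,0,-0.2],[1,9,0,0,-0.3],[1,12,0,0,-0.4],[1,15,-0.1,0,-0.5],[1,18,-0.1,0,-0.6],[1,21,-0.1,0,-0.7],[1,24,-0.1,0,-0.8]]]' >/dev/null; python3 go.py .499 .094 .205 2.852
```

```text
t 1.43 pos [ 0.431  -0.1272  0.2054] shift [16.27 16.46  0.04] turn -0.788 F [ 0.3 -0.4  0.3] open 0.0938 g 0.0 tilt [-3.e-04 -1.e-04 -1.e+00] q [ 0.57  0.37 -0.46  2.04  0.23  0.78  0.46]
```

```bash
python3 -m inch '[[[1,2,2,0,-0.1],[1,4,4,0,-0.2],[1,6,6,0,-0.3],[1,8,8,0,-0.4],[1,10,10,0,-0.5],[1,12,12,0,-0.6],[1,14.2,14.4,0,-0.7],[1,16.3,16.5,0,-0.79]]]' >/dev/null; python3 -m inch '[[[1,0,0,0,0],[1,0,0,0,0],[1,0,0,0,0]]]' >/dev/null; python3 go.py .499 .094 .205 2.852
python3 - <<'E'
from h import *
a=cap('wrist','w0');cap('scene','s1');print(a['fov_y'],a['cx'],a['cy'],np.round(a['world_to_cam'],3).tolist())
E
```

```text
t 2.35 pos [0.4998 0.0919 0.205 ] shift [0.14 0.18 0.  ] turn -0.004 F [-0.4 -0.9 -0.8] open 0.0943 g 0.0 tilt [-0.0013 -0.0011 -1.    ] q [ 0.22  0.5  -0.67  1.89  0.39  0.89  0.64]
58.2181598799302 281.88109533745484 207.67882502502584 [[0.289, 0.957, -0.002, -0.231], [0.931, -0.281, 0.233, -0.463], [0.222, -0.069, -0.973, 0.286], [0.0, 0.0, 0.0, 1.0]]
```

View pics/w0.png

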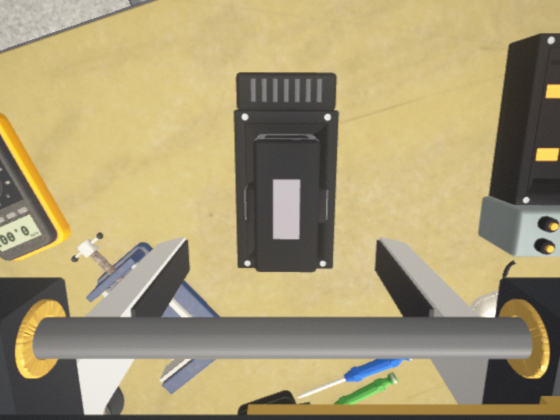

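The wrist view shows the charger from above. Its screws are at (245,118), (328,118), (323,264) and (247,264). The pack top edges run x≈254–320, with buttons at about (247,204) and (327,204). The tester's near screws are at (527,200) and (551,41).

Run:
```python
from h import *
W=load('w0')
P=[onz(W,p,.046)[:2] for p in((245,118),(328,118),(323,264),(247,264))]
c=np.mean(P,0); dx=(P[3]+P[2]-P[0]-P[1])/2; print('charger',c,np.arctan2(dx[1],dx[0]),np.linalg.norm(dx),np.round(P,4).tolist())
b=[onz(W,p,.082)[:2] for p in((247,204),(327.5,204))];print('buttons',b,np.mean(b,0),np.linalg.norm(b[0]-b[1]))
for p in((527,200),(551,41)):print(onz(W,p,.046))
x,y,w=.4992,.0937,-.29
for h,z in((.024,.108),(.032,.082)):
  print(proj(W,[[x+a*np.cos(w)-v*np.sin(w),y+a*np.sin(w)+v*np.cos(w),z] for a,v in((.0,h),(0,-h))]))
```

```text
charger [0.50119091 0.09401811] -0.30081847808061135 0.1362446324163251 [[0.4256, 0.0794], [0.4466, 0.149], [0.5768, 0.1087], [0.5558, 0.0389]]
buttons [array([0.49270836, 0.06292497]), array([0.51186474, 0.12650041])] [0.50228655 0.09471269] 0.06639882179029306
[0.57027517 0.30487491 0.046     ]
[0.44000706 0.34367806 0.046     ]
[[316.94689787 208.15434145]
 [253.46825597 208.31739198]]
[[323.87390269 200.74445903]
 [246.12920812 200.94810884]]
```

```bash
python3 go.py .5005 .0942 .063 2.845; python3 -m inch '[[[1,0,0.2,2.5,0],[1,0,0.2,5,0],[1,0,0.2,7.5,0],[1,0,0.2,9.5,0],[1,0,0.2,11.5,0],[1,0,0.2,13,0],[1,0,0.2,14.2,0],[1,0,0.2,14.2,0]]]' >/dev/null;  python3 -m inch '[[[1,0,0,0,0],[1,0,0,0,0]]]' >/dev/null; python3 go.py .5005 .0942 .063 2.845
```

```text
t 2.45 pos [0.4999 0.0911 0.2052] shift [ 0.03  0.34 14.22] turn 0.001 F [ 0.5 -0.2  0.3] open 0.0943 g 0.0 tilt [-9.0e-04 -1.3e-03 -1.0e+00] q [ 0.22  0.5  -0.67  1.89  0.39  0.89  0.64]
t 3.28 pos [0.5014 0.0942 0.0642] shift [ 0.09 -0.02  0.12] turn 0.003 F [-0.2  0.1 -0.5] open 0.094 g 0.0 tilt [ 1.e-03 -1.e-04 -1.e+00] q [ 0.09  0.69 -0.5   2.02  0.6   0.57  0.45]
```

Well positioned. Closing at 25 N.

```bash
python3 -m inch '[[[0.5,0,0,0,0],[0.5,0,0,0,0],[0.5,0,0,0,0],[0.5,0,0,0,0],[0.5,0,0,0,0],[0.5,0,0,0,0],[0.5,0,0,0,0],[0.5,0,0,0,0]]]' 25 >/dev/null; python3 go.py .5005 .0942 .063 2.845
```

```text
t 3.95 pos [0.5011 0.0945 0.0639] shift [ 0.04 -0.05  0.09] turn 0.004 F [-1.1 -0.8  5.3] open 0.0505 g 25.0 tilt [ 4.e-04 -5.e-04 -1.e+00] q [ 0.09  0.7  -0.5   2.02  0.6   0.57  0.45]
```

```bash
python3 -m inch '[[[0.4,0,0,0,0],[0.4,0,0,-0.4,0],[0.4,0,0,-1,0],[0.4,0,0,-1.8,0],[0.4,0,0,-2.8,0],[0.4,0,0,-4,0],[0.4,0,0,-5.2,0],[0.4,0,0,-6.4,0]]]' 28 >/dev/null; python3 go.py .5005 .0942 .164 2.845;python3 -m inch '[[[0.4,0,0,-1,0],[0.4,0,0,-2,0],[0.4,0,0,-3,0],[0.4,0,0,-3.8,0],[0.4,0,0,-3.8,0],[0.4,0,0,-3.8,0]]]' >/dev/null; python3 go.py .515 .3567 .166 2.84; python3 -c "
from h import *
cap('scene','s2')"
```

```text
t 4.62 pos [0.5007 0.0947 0.1286] shift [ 0.01 -0.05 -3.54] turn 0.004 F [ 0.6 -0.4 -6.2] open 0.0504 g 28.0 tilt [-1.e-04  1.e-04 -1.e+00] q [ 0.16  0.6  -0.59  1.97  0.5   0.72  0.54]
t 5.12 pos [0.5011 0.0946 0.1658] shift [ 6.240e+00  2.549e+01 -1.000e-02] turn 0.009 F [ 0.5  0.2 -6.3] open 0.05 g 28.0 tilt [ 8.e-04  0.e+00 -1.e+00] q [ 0.19  0.55 -0.63  1.94  0.45  0.8   0.58]
```

View pics/s2.png

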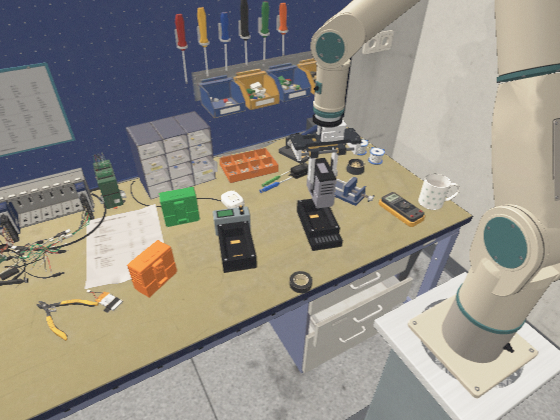

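The pack is clear of the charger, held in the gripper at about (322,180), and the bystanders haven't moved. Carrying it over the tester.

```bash
python3 -m inch '[[[0.4,0.3,1,0,0],[0.4,0.8,3,0,0],[0.4,1.4,6,0,0],[0.4,2.1,9,0,0],[0.4,2.9,12,0,0],[0.4,3.6,15,0,0],[0.4,4.4,18,0,0],[0.4,5.1,21,0,0]]]' >/dev/null; python3 -m inch '[[[0.4,0.7,2.2,0,0],[0.4,1.1,3.8,0,0],[0.4,1.2,4.6,0,0],[0.4,1.2,4.7,0,0],[0.4,1.2,4.7,0,0],[0.4,1.2,4.7,0,0]]]' >/dev/null; python3 go.py .516 .3575 .166 2.84; python3 -c "
from h import *
cap('wrist','w1');cap('side','d1')"
```

```text
t 6.33 pos [0.515  0.3569 0.1648] shift [-0.08  0.09 -0.12] turn 0.007 F [ 0.3 -0.1 -5.6] open 0.0499 g 28.0 tilt [-7.0e-04 -2.5e-03 -1.0e+00] q [-0.3   0.7  -0.59  1.62  0.45  0.97  0.23]
```

View pics/w1.png

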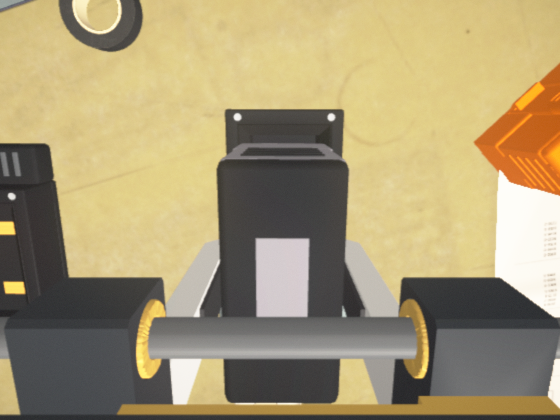

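The wrist view shows the tester's two near screws at (237,118) and (332,118). The pack is held above it, with its top edges at x≈219 and 347 in row 170, and its front top edge near row 158. I'll check the alignment.

Run:
```python
from h import *
W=load('w1')
a,b=[onz(W,p,.046)[:2] for p in((237,118),(332,118))];m=(a+b)/2;d=b-a;w=np.arctan2(d[1],d[0])-np.pi/2
print(a,b,np.linalg.norm(d),'yaw',w,'centre',m+.0679*np.array([np.cos(w),np.sin(w)]))
z=.1648-.064+.108
p,q=[onz(W,p,z)[:2] for p in((219,170),(347,170))];print('pack',p,q,np.linalg.norm(p-q))
tc=np.array([.515,.3569]);w=-.302;R=np.array([[np.cos(w),-np.sin(w)],[np.sin(w),np.cos(w)]])
print('pack front/tester frame',[((onz(W,(283,v),z)[:2]-tc)@R).round(4).tolist() for v in(152,158,162,402)])
print('mid',((p+q)/2-tc)@R,'screwmid',(m-tc)@R)
```

```text
[0.44019394 0.34218307] [0.46139414 0.41233012] 0.07328068210123105 yaw -0.29349694497201595 centre [0.5157905  0.35761303]
pack [0.46097582 0.34875631] [0.47439288 0.3932166 ] 0.04644066008411378
pack front/tester frame [[-0.0559, -0.0007], [-0.0537, -0.0007], [-0.0523, -0.0006], [0.0494, 0.0003]]
mid [-0.04936405 -0.00062415] screwmid [-0.06735489  0.00033853]
```

```bash
python3 -m inch '[[[0.4,-0.1,0.1,1,0],[0.4,-0.1,0.1,2.4,0],[0.4,-0.1,0.1,3.8,0],[0.4,-0.1,0.1,4.8,0],[0.4,-0.1,0.1,5.4,0],[0.4,-0.1,0.1,5.4,0],[0.4,-0.1,0.1,5.4,0]]]' >/dev/null; python3 go.py .5162 .3575 .064 2.842
```

```text
t 7.02 pos [0.5161 0.3595 0.1113] shift [-0.07 -0.19  4.73] turn 0.007 F [ 1.   0.6 -5. ] open 0.0499 g 28.0 tilt [-2.e-04 -0.e+00 -1.e+00] q [-0.32  0.76 -0.56  1.66  0.5   0.87  0.19]
```

```bash
python3 -m inch '[[[0.4,0,-0.1,0,0],[0.4,0,-0.1,0.2,0]]]' >/dev/null; python3 go.py .5162 .3575 .064 2.842;python3 -m inch '[[[0.4,0,0,0.3,0],[0.4,0,0,0.6,0],[0.4,0,0,0.9,0],[0.4,0,0,1.2,0],[0.4,0,0,1.5,0]]]' >/dev/null; python3 go.py .5162 .3575 .064 2.842
```

```text
t 7.18 pos [0.5164 0.3591 0.1106] shift [-0.02 -0.17  4.66] turn 0.007 F [ 0.3 -0.7 -5.3] open 0.0501 g 28.0 tilt [ 0.0017  0.0012 -1.    ] q [-0.32  0.76 -0.56  1.66  0.5   0.86  0.19]
t 7.6 pos [0.5157 0.3586 0.0941] shift [-0.08 -0.09  3.01] turn 0.007 F [-1.  -0.2 -5.5] open 0.0502 g 28.0 tilt [-1.e-04 -1.e-04 -1.e+00] q [-0.33  0.78 -0.55  1.67  0.52  0.84  0.18]
```

```bash
python3 -m inch '[[[0.4,0,-0.05,0.4,0],[0.4,0,-0.05,0.8,0],[0.4,0,-0.05,1.2,0],[0.4,0,-0.05,1.6,0],[0.4,0,-0.05,2,0],[0.4,0,-0.05,2.4,0],[0.4,0,-0.05,2.7,0],[0.4,0,-0.05,2.7,0]]]' >/dev/null; python3 go.py .5162 .3575 .064 2.842
```

```text
t 8.27 pos [0.5152 0.3578 0.0666] shift [-0.1   0.    0.26] turn 0.007 F [-0.1 -0.5 -5.7] open 0.0502 g 28.0 tilt [-1.e-03 -9.e-04 -1.e+00] q [-0.34  0.82 -0.52  1.69  0.54  0.79  0.16]
```

```bash
python3 -m inch '[[[0.4,0,0,0.1,0],[0.4,0,0,0.2,0],[0.4,0,0,0.3,0],[0.4,0,0,0.3,0]]]' >/dev/null; python3 go.py .5162 .3575 .064 2.842
```

```text
t 8.6 pos [0.5156 0.3581 0.0644] shift [-0.07 -0.04  0.04] turn 0.007 F [-0.1  0.5 -4.4] open 0.0501 g 28.0 tilt [ 0.e+00 -1.e-04 -1.e+00] q [-0.34  0.82 -0.52  1.69  0.54  0.78  0.15]
```

```bash
python3 -m inch '[[[0.4,0,0,0.1,0],[0.4,0,0,0.2,0],[0.4,0,0,0.2,0]]]' >/dev/null; python3 go.py .5162 .3575 .064 2.842
```

```text
t 8.85 pos [0.5158 0.3583 0.064 ] shift [-0.06 -0.06  0.  ] turn 0.007 F [-2.5 -1.3  5. ] open 0.0502 g 28.0 tilt [ 1.e-03 -2.e-04 -1.e+00] q [-0.34  0.82 -0.52  1.69  0.55  0.78  0.15]
```

The force rose by about 10 N at the same TCP height as in the charger, so the pack is on the floor. Opening.

```bash
python3 -m inch '[[[0.7,0,0,0,0],[0.9,0,0,0,0],[1,0,0,0,0],[1,0,0,0,0],[1,0,0,0,0],[1,0,0,0,0],[1,0,0,0,0],[1,0,0,0,0]]]' >/dev/null; python3 go.py .5162 .3575 .22 2.842; python3 -m inch '[[[1,0,0,-1,0],[1,0,0,-3,0],[1,0,0,-5,0],[1,0,0,-7.5,0],[1,0,0,-10,0],[1,0,0,-12.5,0],[1,0,0,-14,0],[1,0,0,-14,0]]]' >/dev/null; python3 go.py .5162 .3575 .22 2.842;python3 -c "
from h import *
cap('wrist','w2');b=cap('side','d2');s=cap('scene','s3')
u=cv2.resize(b['pixels'][205:305,240:340],(400,400),interpolation=2);v=cv2.resize(s['pixels'][175:275,195:295],(400,400),interpolation=2)
cv2.imwrite('pics/fin.png',np.hstack([u,v]))"
```

```text
t 9.52 pos [0.5157 0.3582 0.0623] shift [ -0.07  -0.05 -15.77] turn 0.007 F [ 0.3 -0.7 -1.1] open 0.0935 g 0.0 tilt [-0.  0. -1.] q [-0.34  0.82 -0.52  1.69  0.55  0.78  0.15]
t 10.18 pos [0.5172 0.3601 0.207 ] shift [ 0.01 -0.27 -1.3 ] turn 0.007 F [ 0.9 -0.1  0. ] open 0.0941 g 0.0 tilt [ 0.0058  0.0047 -1.    ] q [-0.29  0.66 -0.62  1.57  0.42  1.04  0.26]
```

View pics/w2.png

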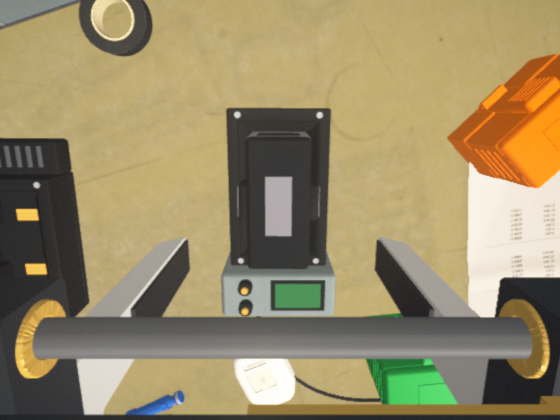

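View pics/fin.png

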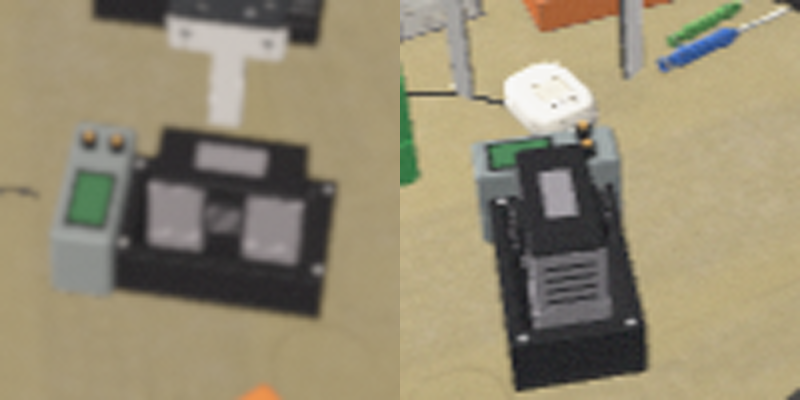

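The wrist view shows the pack upright and centred in the tester's bay. Both buttons are out, at (239,200) and (319,200): an 80 px span, as when latched in the charger. The crops agree, and the gripper is clear above.

```bash
python3 -m inch '[[[1,0,0,0,0],[1,0,0,0,0],[1,0,0,0,0],[1,0,0,0,0]]]' >/dev/null; python3 -c "
from workcell import manip
print(manip.hand_in())"
```

```text
the job is handed in; nothing more can be done
None
```

The pack is out of the charger and seated upright in the tester's bay, with both buttons sprung out and the gripper clear. I handed the job in at about 10.6 s of the 43 s allowed; the judging result wasn't shown.

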